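# Press-test four kiln push switches and sort out the tired one

### The arm

A 6-joint arm with a two-finger parallel gripper is mounted at the origin on the work surface. World frame = base frame: x ahead of the robot, y to its left, z up, the work surface at z = 0. Lengths are in m, angles in rad, forces in N, time in s.
With the tool pointing down it reaches from about 0.375 to 0.9 m from the base axis. Payload 3.1 kg.
Tool frame: the origin (TCP) lies on the centre line of the jaws, within the pads' length; the fingertips stand 19 mm ahead of it and the grasp point (between the pads) is the TCP (manip.finger_overhang is the distance from the TCP to the fingertips, in m); z points along the fingers, y is the line along which they close (so a half turn about z gives the same grasp; the last joint's range is limited). The gripper opens to 87 mm and grips with 3 to 60 N. Pads are 19 mm wide; open, the fingers measure 117 mm over their backs; the gripper's body (75 mm by 190 mm) begins 51 mm behind the grasp point.
Start: joints at [0.958, 0.527, 1.433, -0, 1.181, -0.178], TCP at [0.263, 0.567, 0.242] pointing down, gripper open.
Joint ranges: [-3.08, 3.08], [-0.75, 2.2], [0.22, 2.44], [-1.43, 4.57], [0, 2.65], [-2.85, 2.85]. Speed limits (rad/s): [2.79, 2.79, 3.14, 3.14, 3.14, 3.14].

### API

Orientations are given as a unit quaternion [w, x, y, z].
In Python, from bench import manip gives the robot as it stands. Calls block until the motion is done:
- manip.goto(position, orientation): joint-space move of the TCP to a pose.
- manip.line_to(position, v=0.15, orientation=None, contact_N=None): straight line of the TCP; orientation=None keeps the orientation; v is the mean speed in m/s. With contact_N (N) it stops when the force on the tool has changed by that much, and returns True; else False.
- manip.goto_joints(angles): joint-space move.
- manip.set_gripper(opening): opening from 0.0 (shut) to 1.0 (fully open); the grip force is fixed at half the most; returns when the fingers have stopped.
- manip.sleep(seconds).
- manip.inverse_kinematics(position, orientation): joint angles nearest the present ones, or None.
- manip.camera(name): name is "scene" or "top"; returns (picture, depth): 420x560x3 uint8, red, green, blue; 420x560 float32, m along the optical axis (not along the pixel's ray), 0 where there is no reading.
- manip.calibration(name): a dict with "fx", "fy", "cx", "cy" (pixels), "distortion" ([k1, k2, p1, p2, k3] as OpenCV has them; the pictures are not rectified), "R" (3x3) and "t" (3): a world point X has camera coordinates R X + t. Camera axes: x right, y down, z forward; pixel columns grow to the right and rows downward; lengths in m; the calibration is good to about 2 mm. A picture is of the moment at which its call begins. calibration takes no time and is no camera call.
A pose or a line that the arm cannot do raises manip.IKError and nothing moves.
- manip.finish_job(): hands the job in; it is judged then, once.
Trained networks look in the newest picture that a camera, given by its name, has taken for a name from the list of things; names that differ only in an ending like _2 or _b are one class to them, and where a whole thing is asked for, a point or a joint stands for the part that bears it (a point fixed in the world has none). Each returns a list of dicts, best first, with "score" (0 to 1); they miss things now and then, are a little off and sometimes report something else, mostly with a low value. They report only what shows in the picture. A call takes as long as a camera call. They do not tell look-alikes from the thing itself.
- manip.boxes_of(camera, label): "at" ([column, row] as shares, 0 to 1, of the picture: columns of its width, rows of its height, amid what is visible of it).
- manip.trace(camera, label): "region" (420x560 bool, what is visible of it) and "at" ([column, row] as shares, 0 to 1, of the picture: columns of its width, rows of its height, amid what is visible of it).
Readings, each from a call of its own:
- manip.current_t(): time.
- manip.current_qpos(): joint angles.
- manip.current_qd(): joint speeds.
- manip.current_effort(): joint torques, N m.
- manip.current_ee_pos(): TCP position.
- manip.current_orientation(): TCP orientation.
- manip.current_ft_force(): force on the tool from outside, world axes, zero at the start.
- manip.current_ft_torque(): the same for the moment, N m.
- manip.current_opening(): opening from 0.0 (shut) to 1.0 (fully open).
- manip.current_grasp_force(): force on a finger pad.
Only numpy, scipy, OpenCV 4.12 (cv2) and the standard library are available. Lean on these libraries where they do the work, as an engineer would, in place of code of your own. Each camera call takes 0.05 s, during which the arm holds its last target. There are 200 camera calls.

### The job

Four look-alike latching push switches from the kiln panel stand on the bench with their caps out, and one has a tired spring. Find it by pushing down on the caps where they stand, never harder than 10 N: a sound switch holds out and springs back, the tired one gives way at about 5 N, clicks and stays in. Then lift the clicked-in switch over to the wide empty bay of the steel parts tray, set it down upright without dropping it and let go; leave the three sound ones standing where they are with their caps out, and don't disturb anything else.

Things in the scene. Friction and masses are not known exactly. Their poses are not given: they have to be found in the camera images.
- switch_a_mid (a point): One of four look-alike push switches, loose, about 130 g, upright: black block 40 (x) by 30 (y) mm, 36 mm high; grey 30 mm square collar to 46; thin barrel; steel bezel 29 mm wide, 57 to 62; flat black cap 21.6 mm wide, top at 71 when out. Point: on the axis, 35.5 mm above the foot and below that cap top; z up. The flanks facing along y are flat, 30 mm apart, from foot to 46 mm: a good grasp.
- switch_b_mid (a point): Another of the four switches: same build, size, axes and point as switch_a_mid. Which of the four is the tired one is not marked and changes place from start to start; it can only be felt.
- switch_c_mid (a point): Another of the four switches: same build, size, axes and point as switch_a_mid. Which of the four is the tired one is not marked and changes place from start to start; it can only be felt.
- switch_d_mid (a point): Another of the four switches: same build, size, axes and point as switch_a_mid. Which of the four is the tired one is not marked and changes place from start to start; it can only be felt.
- latch_a (a joint): Sink (m) of the latch in switch_a under its cap: 0 out, 0.004 clicked in, where it stays. The cap rides on it on a spring of about 6 N per mm: pushed, it yields while the force climbs to about 13 N (sound) or 5 N (tired); then the latch sinks, the push falling to nothing by 3 mm, where it snaps in (the click). Released sooner, the cap springs back out. A latched cap stands 4 mm lower.
- latch_b (a joint): Sink (m) of the latch in switch_b under its cap: 0 out, 0.004 clicked in, where it stays. The cap rides on it on a spring of about 6 N per mm: pushed, it yields while the force climbs to about 13 N (sound) or 5 N (tired); then the latch sinks, the push falling to nothing by 3 mm, where it snaps in (the click). Released sooner, the cap springs back out. A latched cap stands 4 mm lower.
- latch_c (a joint): Sink (m) of the latch in switch_c under its cap: 0 out, 0.004 clicked in, where it stays. The cap rides on it on a spring of about 6 N per mm: pushed, it yields while the force climbs to about 13 N (sound) or 5 N (tired); then the latch sinks, the push falling to nothing by 3 mm, where it snaps in (the click). Released sooner, the cap springs back out. A latched cap stands 4 mm lower.
- latch_d (a joint): Sink (m) of the latch in switch_d under its cap: 0 out, 0.004 clicked in, where it stays. The cap rides on it on a spring of about 6 N per mm: pushed, it yields while the force climbs to about 13 N (sound) or 5 N (tired); then the latch sinks, the push falling to nothing by 3 mm, where it snaps in (the click). Released sooner, the cap springs back out. A latched cap stands 4 mm lower.
- tray_bay (a point): Steel parts tray, outside 150 x 220 x 22 mm high, walls 4 mm, floor 4 mm thick, fixed on the bench. A wall across it splits it into a wide empty bay (142 x 150 mm inside) and a narrow bay with white porcelain beads. This point is the centre of the wide bay's floor, 4 mm above the bench; x along its 142 mm side, y along its 150 mm side and away from the narrow bay, z up.
- prop: Bystander: white tubular kiln prop, 38 mm across, 50 mm high, upright; origin under its centre.
- terminal: Bystander: white porcelain terminal block, 30 x 24 x 18 mm; origin under its centre.
- screwdriver: Bystander: screwdriver 190 mm long, lying along its x, handle towards its -x.
- cup: Bystander: terracotta cup, 72 mm across, 60 mm high; origin under its centre.
- glaze: Bystander: white glaze jar, 64 mm across, 85 mm high; origin under its centre.
- bowl: Bystander: white bowl, 150 mm across, 55 mm high; origin under its centre.
- tile: Bystander: glazed test tile, 50 x 80 x 7 mm, lying flat; origin under its centre.
Things that resemble listed ones, but are neither listed nor needed, are in the scene too. Leave any pink look-alike of the part that bears switch_a_mid alone.

How it is judged:
On the way:
1. one switch has clicked in and stays in, all four still standing where they were found (((value of joint latch_a above 0.003 m and distance of each of switch_a_mid, switch_b_mid, switch_c_mid, switch_d_mid from where it was at the start of the episode below 0.03 m and angle between each of switch_a_mid, switch_b_mid, switch_c_mid, switch_d_mid's own z axis and vertical below 0.1 rad and value of joint each of latch_b, latch_c, latch_d below 0.0015 m) or (value of joint latch_b above 0.003 m and distance of each of switch_b_mid, switch_a_mid, switch_c_mid, switch_d_mid from where it was at the start of the episode below 0.03 m and angle between each of switch_b_mid, switch_a_mid, switch_c_mid, switch_d_mid's own z axis and vertical below 0.1 rad and value of joint each of latch_a, latch_c, latch_d below 0.0015 m) or (value of joint latch_c above 0.003 m and distance of each of switch_c_mid, switch_a_mid, switch_b_mid, switch_d_mid from where it was at the start of the episode below 0.03 m and angle between each of switch_c_mid, switch_a_mid, switch_b_mid, switch_d_mid's own z axis and vertical below 0.1 rad and value of joint each of latch_a, latch_b, latch_d below 0.0015 m) or (value of joint latch_d above 0.003 m and distance of each of switch_d_mid, switch_a_mid, switch_b_mid, switch_c_mid from where it was at the start of the episode below 0.03 m and angle between each of switch_d_mid, switch_a_mid, switch_b_mid, switch_c_mid's own z axis and vertical below 0.1 rad and value of joint each of latch_a, latch_b, latch_c below 0.0015 m))), for 0.2 s.
At the end, for the whole second after the job is handed in: Exactly one switch is clicked in (over 3 mm) and stands upright (0.1 rad), at rest and released, on the floor of the tray's wide bay, its middle within 55 mm (x) and 60 mm (y) of the bay's centre; the other three stand upright, caps out, within 30 mm of where they were found (((value of joint latch_a above 0.003 m and x of switch_a_mid in the frame of tray_bay between -0.055 and 0.055 m and y of switch_a_mid in the frame of tray_bay between -0.06 and 0.06 m and z of switch_a_mid in the frame of tray_bay between 0.03 and 0.041 m and angle between each of switch_a_mid, switch_b_mid, switch_c_mid, switch_d_mid's own z axis and vertical below 0.1 rad and linear speed of switch_a below 0.02 m/s and contact force between the fingers and switch_a below 0.05 N and value of joint each of latch_b, latch_c, latch_d below 0.0015 m and distance of each of switch_b_mid, switch_c_mid, switch_d_mid from where it was at the start of the episode below 0.03 m) or (value of joint latch_b above 0.003 m and x of switch_b_mid in the frame of tray_bay between -0.055 and 0.055 m and y of switch_b_mid in the frame of tray_bay between -0.06 and 0.06 m and z of switch_b_mid in the frame of tray_bay between 0.03 and 0.041 m and angle between each of switch_b_mid, switch_a_mid, switch_c_mid, switch_d_mid's own z axis and vertical below 0.1 rad and linear speed of switch_b below 0.02 m/s and contact force between the fingers and switch_b below 0.05 N and value of joint each of latch_a, latch_c, latch_d below 0.0015 m and distance of each of switch_a_mid, switch_c_mid, switch_d_mid from where it was at the start of the episode below 0.03 m) or (value of joint latch_c above 0.003 m and x of switch_c_mid in the frame of tray_bay between -0.055 and 0.055 m and y of switch_c_mid in the frame of tray_bay between -0.06 and 0.06 m and z of switch_c_mid in the frame of tray_bay between 0.03 and 0.041 m and angle between each of switch_c_mid, switch_a_mid, switch_b_mid, switch_d_mid's own z axis and vertical below 0.1 rad and linear speed of switch_c below 0.02 m/s and contact force between the fingers and switch_c below 0.05 N and value of joint each of latch_a, latch_b, latch_d below 0.0015 m and distance of each of switch_a_mid, switch_b_mid, switch_d_mid from where it was at the start of the episode below 0.03 m) or (value of joint latch_d above 0.003 m and x of switch_d_mid in the frame of tray_bay between -0.055 and 0.055 m and y of switch_d_mid in the frame of tray_bay between -0.06 and 0.06 m and z of switch_d_mid in the frame of tray_bay between 0.03 and 0.041 m and angle between each of switch_d_mid, switch_a_mid, switch_b_mid, switch_c_mid's own z axis and vertical below 0.1 rad and linear speed of switch_d below 0.02 m/s and contact force between the fingers and switch_d below 0.05 N and value of joint each of latch_a, latch_b, latch_c below 0.0015 m and distance of each of switch_a_mid, switch_b_mid, switch_c_mid from where it was at the start of the episode below 0.03 m))); the robot touches nothing.
It fails at once if a cap is pushed with more than 10 N (contact force between anything else and cap_a above 10 N or contact force between anything else and cap_b above 10 N or contact force between anything else and cap_c above 10 N or contact force between anything else and cap_d above 10 N).
It fails at once if a switch is knocked over (angle between any of switch_a_mid, switch_b_mid, switch_c_mid, switch_d_mid's own z axis and vertical above 0.6 rad).
It fails at once if a switch is dropped or flung: out of the fingers with its foot more than 20 mm above the bench ((height (world z) of switch_a_mid above 0.0555 m and contact force between the fingers and switch_a below 0.05 N) or (height (world z) of switch_b_mid above 0.0555 m and contact force between the fingers and switch_b below 0.05 N) or (height (world z) of switch_c_mid above 0.0555 m and contact force between the fingers and switch_c below 0.05 N) or (height (world z) of switch_d_mid above 0.0555 m and contact force between the fingers and switch_d below 0.05 N)).
It fails at once if another thing on the bench is moved more than 30 mm (distance of any of prop, terminal, screwdriver, cup, glaze, bowl, tile from where it was at the start of the episode above 0.03 m).
It also fails if it takes over 72 s, if anything falls off the work surface, if the arm or the gripper's body presses on something with over 40 N, if the wrist force passes 120 N, or if a joint passes its speed limit or range.

## Working session

There is one attempt and no reset: what is moved stays moved. The work goes in short steps, each a Python script; the robot and the scene stay as the last script left them, time stands still between calls to the robot, and variables do not carry over. Pictures are saved under pics/ and viewed, at most 10 in all, crops included, and the job is handed in when it is done.

```bash
mkdir -p pics; cat > h.py <<'E'
import numpy as np, cv2
from bench import manip
def world(cam,px,depth):
    c=manip.calibration(cam);K=np.array([[c['fx'],0,c['cx']],[0,c['fy'],c['cy']],[0,0,1.]])
    px=np.asarray(px,float).reshape(-1,1,2)
    n=cv2.undistortPoints(px,K,np.array(c['distortion'])).reshape(-1,2)
    d=np.asarray(depth,float).reshape(-1,1)
    return (np.hstack([n*d,d])-np.array(c['t']))@np.array(c['R'])
def cloud(cam,region,depth):
    r,c=np.nonzero(region&(depth>0))
    return world(cam,np.c_[c,r],depth[r,c])
E
python3 - <<'E'
from h import *
for cam in("top","scene"):
    im,d=manip.camera(cam); cv2.imwrite(f"pics/{cam}0.png",im[:,:,::-1]); np.save(f"{cam}d.npy",d)
    for l in["switch_a_mid","tray_bay","prop","terminal","screwdriver","cup","glaze","bowl","tile"]:
        if l=="tray_bay": continue
        for o in manip.trace(cam,l):
            P=cloud(cam,o["region"],d)
            if len(P)<5: continue
            top=P[P[:,2]>np.percentile(P[:,2],90)-.006]
            print(cam,l,round(o["score"],2),(np.array(o["at"])*[560,420]).round(),"med",np.median(P,0).round(3),"top",((top.max(0)+top.min(0))/2).round(4),np.ptp(P,0).round(3))
E
```

```text
top switch_a_mid 0.59 [172. 249.] med [0.452 0.258 0.049] top [0.4499 0.2646 0.0709] [0.042 0.043 0.074]
top switch_a_mid 0.58 [170. 212.] med [0.539 0.268 0.048] top [0.5414 0.2751 0.0713] [0.043 0.037 0.075]
top prop 0.43 [201. 235.] med [0.477 0.184 0.048] top [0.4775 0.1844 0.0527] [0.036 0.036 0.062]
top screwdriver 0.64 [165. 251.] med [0.45  0.265 0.071] top [0.4499 0.2637 0.0727] [0.014 0.018 0.01 ]
top cup 0.85 [121. 183.] med [0.619 0.392 0.025] top [0.614  0.3816 0.0618] [0.083 0.092 0.074]
top glaze 0.97 [172. 146.] med [0.704 0.254 0.083] top [0.7099 0.2595 0.0872] [0.075 0.055 0.091]
top glaze 0.16 [237. 251.] med [0.456 0.101 0.058] top [0.4559 0.1039 0.0723] [0.042 0.038 0.074]
top bowl 0.65 [409. 155.] med [ 0.688 -0.335  0.023] top [ 0.6798 -0.3261  0.0539] [0.145 0.165 0.069]
top tile 0.59 [236. 247.] med [0.458 0.102 0.05 ] top [0.4559 0.1039 0.0723] [0.043 0.041 0.082]
scene switch_a_mid 0.92 [405. 233.] med [0.551 0.272 0.037] top [0.5431 0.2743 0.069 ] [0.106 0.058 0.078]
scene switch_a_mid 0.86 [393. 202.] med [0.465 0.26  0.042] top [0.4534 0.2639 0.0695] [0.
[... 454 characters left out ...]
459. 257.] med [0.611 0.385 0.037] top [0.616  0.3822 0.0577] [0.074 0.069 0.065]
scene glaze 0.7 [461. 259.] med [0.61  0.386 0.038] top [0.616  0.3828 0.0581] [0.109 0.105 0.066]
scene glaze 0.55 [416. 291.] med [0.727 0.256 0.065] top [0.7092 0.2623 0.084 ] [0.089 0.06  0.09 ]
scene bowl 0.86 [125. 270.] med [ 0.663 -0.338  0.025] top [ 0.6806 -0.3242  0.0523] [0.15  0.148 0.058]
scene tile 0.67 [265. 271.] med [ 0.654 -0.035  0.005] top [ 0.6513 -0.0352  0.0204] [0.175 0.225 0.028]
scene tile 0.65 [168. 162.] med [ 0.277 -0.332  0.006] top [ 0.2759 -0.3318  0.0057] [0.073 0.085 0.013]
scene tile 0.58 [116. 208.] med [ 0.485 -0.414  0.023] top [ 0.4807 -0.419   0.024 ] [0.165 0.027 0.022]
```

View pics/top0.png

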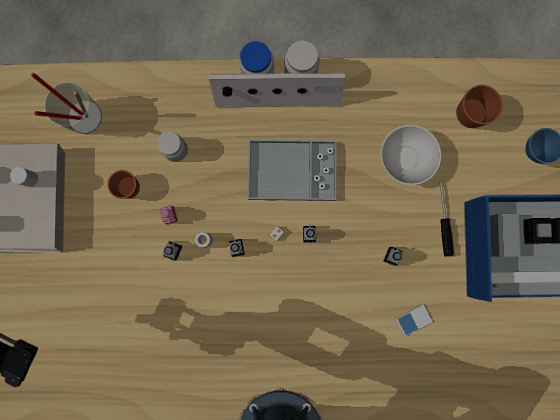

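View pics/scene0.png

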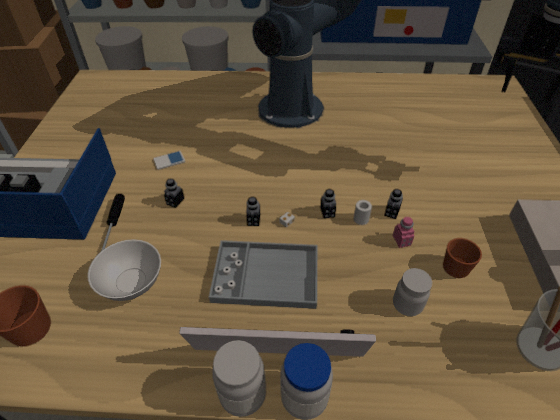

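The top view shows black switches at about (172,249), (237,247), (310,233) and (394,256), with the pink look-alike at (168,214). The tray is at (292,170) and its beads are on the right, at −y. The prop (203,240) stands close to two switches, and the terminal is at (278,233).

```bash
cat > meas.py <<'E'
from h import *
D={c:np.load(f"{c}d.npy") for c in("top","scene")}
C={c:cloud(c,np.ones((420,560),bool),D[c]) for c in D}
cen=[]
for px in[(172,249),(237,247),(310,233),(394,256)]:
    p=world("top",[px],[D["top"][px[1],px[0]]])[0]
    print(px)
    for c in C:
        P=C[c];Q=P[(np.hypot(*(P[:,:2]-p[:2]).T)<.035)]
        cap=Q[Q[:,2]>.066]; b=Q[(Q[:,2]>.012)&(Q[:,2]<.05)]
        print(" ",c,"cap",((cap.max(0)+cap.min(0))/2)[:2].round(4),cap.mean(0).round(4),len(cap),"rect",np.round(np.concatenate([np.ravel(x) for x in cv2.minAreaRect(b[:,:2].astype(np.float32))]),3),len(b))
for c in C:
    P=C[c];Q=P[(abs(P[:,0]-.65)<.15)&(abs(P[:,1]+.035)<.16)]
    w=Q[(Q[:,2]>.017)&(Q[:,2]<.028)]; 
    lab=np.histogram2d(w[:,0],w[:,1],bins=[np.arange(.5,.8,.01),np.arange(-.2,.13,.01)])[0]
    m=(w[:,0]>.53)&(w[:,0]<.76)
    print(c,"tray",np.percentile(w[m],[1,50,99],axis=0).round(3).tolist(),cv2.minAreaRect(w[m][:,:2].astype(np.float32)))
from bench import manip
print(manip.current_orientation(),manip.current_ft_force(),manip.current_t(),manip.finger_overhang)
E
python3 meas.py
python3 -c "
import cv2
a=cv2.imread('pics/top0.png')
cv2.imwrite('pics/z.png',cv2.hconcat([cv2.resize(a[y-20:y+20,x-20:x+20],(200,200),interpolation=cv2.INTER_CUBIC) for x,y in[(172,249),(237,247),(310,233),(394,256)]]))"
```

```text
(172, 249)
  top cap [0.4499 0.2646] [0.4511 0.2638 0.071 ] 67 rect [4.5200e-01 2.6300e-01 3.1000e-02 4.2000e-02 6.7689e+01] 130
  scene cap [0.4524 0.2642] [0.4539 0.2637 0.0709] 59 rect [4.5500e-01 2.6300e-01 3.1000e-02 4.0000e-02 6.9102e+01] 206
(237, 247)
  top cap [0.4559 0.1039] [0.4574 0.1038 0.0716] 64 rect [ 0.458  0.104  0.041  0.03  10.092] 103
  scene cap [0.4585 0.105 ] [0.4594 0.1045 0.0707] 54 rect [ 0.461  0.105  0.042  0.031 11.176] 232
(310, 233)
  top cap [ 0.4891 -0.0742] [ 0.4903 -0.0754  0.0711] 70 rect [ 4.9000e-01 -7.6000e-02  3.0000e-02  4.1000e-02  8.9681e+01] 106
  scene cap [ 0.4902 -0.0755] [ 0.4925 -0.0756  0.0705] 59 rect [ 0.494 -0.076  0.039  0.03   0.674] 212
(394, 256)
  top cap [ 0.4324 -0.2827] [ 0.4333 -0.2826  0.0718] 71 rect [ 4.3400e-01 -2.8300e-01  3.1000e-02  4.2000e-02  6.6756e+01] 137
  scene cap [ 0.4349 -0.2795] [ 0.4352 -0.2793  0.0712] 53 rect [ 4.3400e-01 -2.7900e-01  3.2000e-02  4.2000e-02  6.6442e+01] 249
top tray [[0.576, -0.144, 0.017], [0.655, -0.08, 0.022], [0.727, 0.074, 0.027]] ((0.6522846817970276, -0.03546321392059326), (0.22090119123458862, 0.1512608826160431), 88.7519302368164)
scene tray [[0.576, -0.144, 0.017], [0.664, -0.065, 0.021], [0.729, 0.075, 0.025]] ((0.651932954788208, -0.035225920379161835), (0.22050541639328003, 0.15389591455459595), 88.65988159179688)
[1.18548239e-05 2.15698277e-01 9.76460062e-01 3.52835482e-05] [0.10881845 0.15261896 0.19884719] 0.9 0.019
```

View pics/z.png

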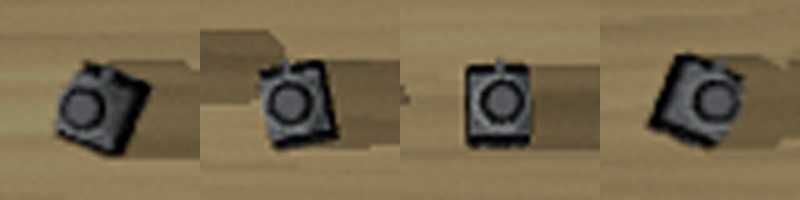

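The cap tops read 0.071 and the blocks 30×40 mm, so sizes and heights match. The yaws are about −22°, +10.5°, 0° and −23°. Next I'll push the caps.

```bash
cat >> h.py <<'E'
from scipy.spatial.transform import Rotation as Rot
SW=[(.4525,.2635,-22),(.4585,.1042,10.5),(.4915,-.0756,0),(.434,-.281,-23)]
BAY=(.6525,-.004)
def down(yaw):
    best=None
    for k in(90,-90):
        a=np.radians(yaw+k); y=np.array([np.cos(a),np.sin(a),0]); z=np.array([0,0,-1.])
        q=Rot.from_matrix(np.c_[np.cross(y,z),y,z]).as_quat()
        q=[float(v) for v in(q[3],*q[:3])]
        j=manip.inverse_kinematics([.47,.0,.15],q)
        if j is None: continue
        if best is None or abs(j[5])<best[0]: best=(abs(j[5]),q)
    return best[1]
E
cat > push.py <<'E'
from h import *
import sys
OV=.019
manip.set_gripper(0.0)
for i,(x,y,w) in enumerate(SW):
    q=down(w); manip.goto([x,y,.14],q); manip.line_to([x,y,.076+OV],v=.1); manip.sleep(.2)
    f0=manip.current_ft_force()[2]
    hit=manip.line_to([x,y,.0666+OV],v=.005,contact_N=7)
    z=manip.current_ee_pos()[2]-OV; f=manip.current_ft_force()[2]-f0
    print(i,hit,"tip z",round(z,4),"dF",round(f,2),"t",manip.current_t(),flush=True)
    if not hit: manip.sleep(.3); print("F",manip.current_ft_force()[2]-f0)
    manip.line_to([x,y,.14],v=.1)
    if z<.068: print("tired",i); break
    if i==0 and not(.0675<z<.0715): print("odd"); break
print(manip.current_t())
E
python3 push.py
```

```text
0 True tip z 0.0704 dF 8.14 t 5.825
1 True tip z 0.0704 dF 6.06 t 10.4167
2 True tip z 0.0704 dF 7.72 t 13.8417
3 False tip z 0.0667 dF 5.24 t 19.9917
F 4.334627400902852
tired 3
20.9833
```

Switch 3 (at y = −0.28) gave way. I'll move aside, check its cap height and re-measure its pose.

```bash
python3 - <<'E'
from h import *
manip.goto([.5,-.1,.25],down(0)); manip.set_gripper(.65)
for c in("top","scene"):
    im,d=manip.camera(c); cv2.imwrite(f"pics/{c}1.png",im[:,:,::-1]); P=cloud(c,d>0,d)
    for x,y,w in SW:
        Q=P[(np.hypot(P[:,0]-x,P[:,1]-y)<.035)&(P[:,2]<.1)]
        cap=Q[Q[:,2]>.0645]; b=Q[(Q[:,2]>.012)&(Q[:,2]<.05)]
        if len(cap)>5: print(c,np.median(cap,0).round(4),np.round(np.concatenate([np.ravel(v) for v in cv2.minAreaRect(b[:,:2].astype(np.float32))]),3))
E
```

```text
top [0.4499 0.2643 0.0712] [4.5200e-01 2.6300e-01 3.1000e-02 4.3000e-02 6.6572e+01]
top [0.4561 0.103  0.0714] [ 0.458  0.104  0.042  0.03  11.159]
top [ 0.4336 -0.2834  0.068 ] [ 4.3400e-01 -2.8300e-01  3.0000e-02  4.3000e-02  6.7357e+01]
scene [0.455  0.2635 0.0712] [4.5500e-01 2.6300e-01 3.0000e-02 3.9000e-02 6.8719e+01]
scene [0.4617 0.1048 0.0707] [ 0.46   0.105  0.041  0.03  11.157]
scene [ 0.4931 -0.0759  0.0706] [ 0.493 -0.076  0.04   0.03   0.599]
scene [ 0.434  -0.2793  0.0677] [ 4.3500e-01 -2.8000e-01  3.3000e-02  4.2000e-02  6.7922e+01]
```

View pics/scene1.png

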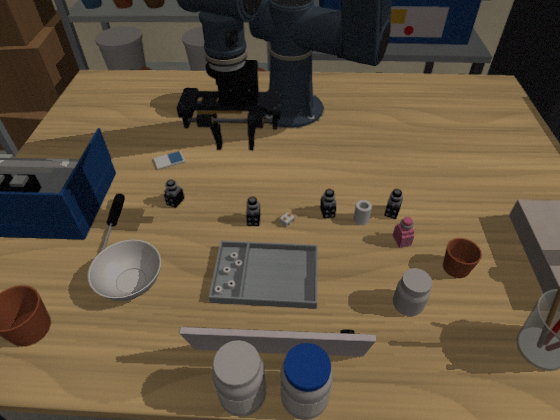

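The scene view shows the fourth switch (174,193) still upright, with its cap at about 0.068 against 0.071 for the others, so it is latched. I'll grasp it across the y flanks.

```bash
python3 - <<'E'
from h import *
x,y,w=.434,-.2815,-22.5
q=down(w); manip.goto([x,y,.15],q); print(manip.current_opening())
print("hit",manip.line_to([x,y,.031],v=.08,contact_N=6))
print(manip.current_ee_pos())
manip.set_gripper(0.0)
print("open mm",manip.current_opening()*87,"F",manip.current_grasp_force())
z=manip.current_ee_pos()[2]
manip.line_to([x,y,z+.03],v=.05); print("lift",manip.current_opening()*87,manip.current_grasp_force(),manip.current_t())
manip.line_to([x,y,.16],v=.12)
manip.goto([*BAY,.16],down(0)); manip.line_to([*BAY,.075],v=.1)
print("bay",manip.current_ee_pos(),manip.current_opening()*87,manip.current_grasp_force(),manip.current_t())
im,d=manip.camera("scene"); cv2.imwrite("pics/carry.png",im[:,:,::-1])
E
```

```text
0.6508496624119595
hit False
[ 0.43425896 -0.2817199   0.03144586]
open mm 29.768075656669435 F 29.999805903062224
lift 29.42479095724753 29.999812273308635 30.4583
bay [ 0.65313487 -0.00409554  0.07564259] 29.424199700368547 29.999596956185997 35.2583
```

View pics/carry.png

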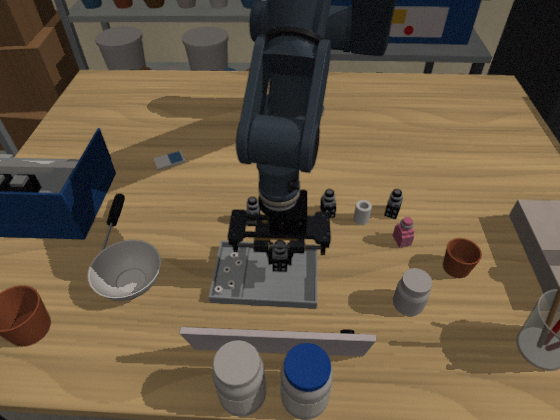

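The switch is held upright over the wide bay, at about (280,255). I'll lower it until it touches, then release.

```bash
python3 - <<'E'
from h import *
p=BAY
manip.line_to([*p,.042],v=.06)
print("touch",manip.line_to([*p,.031],v=.012,contact_N=4),manip.current_ee_pos(),manip.current_ft_force())
manip.sleep(.3); manip.set_gripper(.65); manip.sleep(.3)
manip.line_to([*p,.16],v=.08); manip.goto([.5,-.2,.3],down(0)); manip.sleep(.5)
for c in("top","scene"):
    im,d=manip.camera(c); P=cloud(c,d>0,d)
    for x,y in[s[:2] for s in SW[:3]]+[p]:
        Q=P[(np.hypot(P[:,0]-x,P[:,1]-y)<.035)&(P[:,2]<.1)]; cap=Q[Q[:,2]>.065]
        if len(cap)>5: print(c,np.median(cap,0).round(4))
    cv2.imwrite(f"pics/{c}2.png",im[:,:,::-1])
print(manip.current_t())
E
```

```text
touch True [ 0.65251591 -0.00400735  0.03508519] [-0.30178591 -0.05155766  5.40032377]
top [0.4499 0.2637 0.0714]
top [0.4559 0.1046 0.0715]
top [ 0.4901 -0.0763  0.0717]
top [ 0.6512 -0.0039  0.0706]
scene [0.4547 0.2641 0.0711]
scene [0.4611 0.1047 0.0713]
scene [ 0.4924 -0.0761  0.0709]
scene [ 0.6546 -0.0033  0.07  ]
41.425
```

View pics/scene2.png

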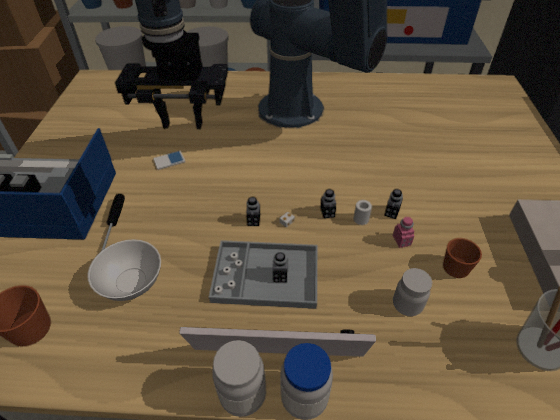

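The switch stands upright in the wide bay at (281,267). Its cap is at 0.0705, which is the 4 mm floor plus a latched 67 mm. The other three are standing where they were, with their caps at 0.071.

```bash
python3 -c "
from bench import manip
print(manip.finish_job())"
```

```text
the job is handed in; nothing more can be done
None
```

The tired switch, the one found near (0.434, −0.28), clicked in and now stands upright and released near the centre of the tray's wide bay; the other three are in place with caps out, and the job was handed in about 41 s into the 72 s limit (no verdict was returned).

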